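Lower the needle manifold of a blow-down evaporator

TASK

On the nitrogen evaporator, press down the thumb tab of the ratchet pawl behind the hinge until the pawl snaps over and stays clear of the teeth. Then push the needle arm gently down by its black handle bar, past the teeth, until it lies on its rests over the vials, leave the pawl free and take your hand away. Only press and push: lift nothing, do not force the arm while the pawl still holds it, and do not disturb the vials or the other things on the bench.

Things in the scene. Friction and masses are not known exactly. Their poses are not given: they have to be found in the camera images.
- evaporator: bench-top dry-block evaporator, fixed to the bench: white heater housing 130 x 200 mm and 88 mm high with an aluminium well block (3 x 2 wells for 27 mm vials) in its top, a steel bracket with the ratchet hinge behind it. Origin on the bench under the unit, z up; its x axis points from the handle bar (front, -x) to the hinge and the pawl (rear, +x); its y axis runs along the hinge and along the handle bar. The housing reaches from x = -90 to +40 mm, y = -100 to +100 mm.
- hinge_mid (a point): centre of the arm's hinge axle, 80 mm behind the evaporator's origin and 125 mm above the bench; same axes as the evaporator. A toothed steel ratchet wheel (47 mm radius over the teeth, 12 mm wide) turns about it with the arm.
- swing_arm (a joint): angle of the needle arm about the hinge, rad: 0 = level, down on its two rubber-capped front rests (a firm stop, giving 1 to 3 mm under a push); grows as the arm goes up (0.5 to 0.7 at the start). While the pawl is in, the arm can sink at most one tooth (0.2 rad) and then is blocked. With the pawl free it stays wherever it is left (stiff, damped hinge) and takes about 2 to 7 N straight down on the handle bar to lower.
- handle_mid (a point): middle of the black handle bar at the front end of the arm: a round bar 18 mm in diameter and 120 mm long, along the evaporator's y axis. It lies 160 mm in front of the hinge axle and 30 mm above it when the arm is level, and moves with the arm on an arc of 163 mm radius about the axle. Behind it is the aluminium manifold (72 x 112 x 18 mm, top 13 mm lower than the bar's top) with six needles.
- pawl (a joint): angle of the ratchet pawl about its pivot, rad: -0.16 to 0 = its nose lies in (or on) the teeth; grows as the thumb tab is pressed down; over-centre spring: beyond about 0.06 it snaps over by itself to its stop at 0.28 and stays there, clear of the teeth; short of that it springs back.
- tab_top (a point): middle of the top face of the pawl's thumb tab: a ribbed steel plate 28 mm long (x of the evaporator) x 30 mm wide (y) x 4 mm thick, behind the hinge, 79 mm behind the hinge axle and 53 mm above it when the pawl is in. The pawl's pivot lies 42 mm in front of this point, so the tab sinks about 19 mm over the whole travel (10 mm to the snap-over). Needs about 8 to 11 N straight down at first, less towards the snap-over. Nothing stands above or below it.
- vial_a: open 20 ml glass vial, 27 mm diameter, 57 mm high, standing in a well of the block with its mouth 118 mm above the bench; origin at the centre of its underside, z up. Loose; to be left standing
- vial_b: open 20 ml glass vial, 27 mm diameter, 57 mm high, standing in a well of the block with its mouth 118 mm above the bench; origin at the centre of its underside, z up. Loose; to be left standing
- vial_c: open 20 ml glass vial, 27 mm diameter, 57 mm high, standing in a well of the block with its mouth 118 mm above the bench; origin at the centre of its underside, z up. Loose; to be left standing
- conical_flask: stoppered conical glass flask, 82 mm wide and 150 mm high, loose bystander; origin at the centre of its underside
- reagent_bottle: amber glass bottle, 60 mm diameter, 115 mm high, loose bystander; origin at the centre of its underside
- wash_bottle: white plastic bottle, 68 mm diameter, 170 mm high, loose bystander; origin at the centre of its underside
- flask_on_ring: small round-bottomed flask with a white stopper on a cork ring, 80 mm wide, 132 mm high, loose bystander; origin at the centre of its underside
- spatula: steel spoon spatula lying on the bench, 160 mm long, loose bystander; origin under its middle

How it is judged:
On the way, in this order (a step that is already met when the one before it is completed fails the run):
1. the pawl is pressed over centre and stays free, with the arm still up (value of joint pawl above 0.2 rad and value of joint swing_arm above 0.3 rad), for 0.3 s.
2. the arm is pushed down onto its rests (value of joint swing_arm below 0.04 rad and value of joint pawl above 0.2 rad), for 0.2 s.
At the end, for the whole second after the job is handed in: The arm lies still on its rests (within 0.04 rad of level), the pawl is free (above 0.2 rad), the vials stand in their wells (moved less than 12 mm, upright within 0.2 rad) and the other things are where they were (within 30 mm) (all of step 2 and not (velocity of joint swing_arm above 0.05 rad/s or velocity of joint swing_arm below -0.05 rad/s) and distance of each of vial_a, vial_b, vial_c from where it was at the start of the episode below 0.012 m and angle between each of vial_a, vial_b, vial_c's own z axis and vertical below 0.2 rad and distance of each of conical_flask, reagent_bottle, wash_bottle, flask_on_ring, spatula from where it was at the start of the episode below 0.03 m); the robot touches nothing.
It fails at once if the arm is slammed down (faster than 1.5 rad/s) (velocity of joint swing_arm below -1.5 rad/s).
It fails at once if the arm is lifted (above 0.8 rad) (value of joint swing_arm above 0.8 rad).
It fails at once if the arm or the pawl is forced (more than 45 N) (contact force between the fingers and swing_arm above 45 N or contact force between the fingers and pawl above 45 N).
It fails at once if a vial is lifted, shifted or tipped (distance of any of vial_a, vial_b, vial_c from where it was at the start of the episode above 0.012 m or angle between any of vial_a, vial_b, vial_c's own z axis and vertical above 0.25 rad).
It fails at once if a bystander is moved or lifted by more than 30 mm (distance of any of conical_flask, reagent_bottle, wash_bottle, flask_on_ring, spatula from where it was at the start of the episode above 0.03 m).
It also fails if it takes over 48 s, if anything falls off the work surface, if the arm or the gripper's body presses on something with over 40 N, if the wrist force passes 120 N, or if a joint passes its speed limit or range.

ROBOT

A 6-joint arm with a two-finger parallel gripper is mounted at the origin on the work surface. World frame = base frame: x ahead of the robot, y to its left, z up, the work surface at z = 0. Lengths are in m, angles in rad, forces in N, time in s.
With the tool pointing down it reaches from about 0.375 to 0.975 m from the base axis. Payload 3.8 kg.
Tool frame: the origin (TCP) lies at the very end of the fingers, on their centre line; the grasp point (between the pads) lies 19 mm behind it; z points along the fingers, y is the line along which they close (so a half turn about z gives the same grasp; the last joint's range is limited). The gripper opens to 85 mm and grips with 20 to 120 N. Pads are 22 mm wide; open, the fingers measure 114 mm over their backs; the gripper's body (76 mm by 85 mm) begins 54 mm behind the grasp point. The pads swing forward as they close: fully open they stand 13 mm farther back than shut.
Start: joints at [-1.342, 0.264, 1.604, -0, 1.274, -0.037], TCP at [0.177, -0.651, 0.231] pointing down, gripper open.
Joint ranges: [-2.63, 2.63], [-0.94, 2.18], [0.31, 2.57], [-1.31, 4.45], [0, 2.66], [-2.55, 2.55]. Speed limits (rad/s): [2.57, 2.57, 3.14, 3.14, 3.14, 3.14].

INTERFACE

Orientations are given as a rotation vector (axis times angle).
In Python, from workcell import read_state, read_camera, calibration, finish_job gives the robot as it stands.
- The arm moves only by the tool step_arm, never from a script. Its argument "commands" is a list of rows, each an object of numbers: "fingers": the gripper's target within -1 to 1 (shut at 1, half-way at 0, fully open at -1); "dx", "dy", "dz": the shift along the tool's x, y, z in m; "roll": the turn about the tool's z in degrees. In form: [{"fingers": .., "dx": .., "dy": .., "dz": .., "roll": ..}, ...]. A call has 1 to 8 rows; each row is the pose to reach, as a shift and turn from the pose commanded when the call began, along the tool's axes at that moment; what a row does not reach only later rows make up. A row lasts 1/8 s, in which the tool goes at most 62.5 mm and 10.7 degrees, less where a joint would pass 70% of its speed; a pose out of reach is approached as far as the arm can. A call with a gripper value outside its range is refused whole. The fingers move at their own pace and stop on an object; "squeeze" is the grip in N (left out, the last holds). Time passes only in rows, so rows that repeat a pose let the fingers close. It gives the time, the measured TCP pose, the force, the opening and the grip force at its end, in the units of the state.
- read_state(): the state, without advancing time (a new reading comes with each control period).
- read_camera(name): name is "side" or "top"; returns (picture, depth): 420x560x3 uint8, blue, green, red; 420x560 float32, m along the optical axis (not along the pixel's ray), 0 where there is no reading.
- calibration(name): a dict with "intrinsics" (3x3 intrinsics, pixels), "k1" (the pictures are not rectified: a ray, as slopes to the right and down, at radius r is drawn at 1 + k1 r^2 times it, then the intrinsics apply), "world_to_cam" (4x4, takes a point from world to camera coordinates). Camera axes: x right, y up, looking along -z (the intrinsics and any distortion apply to the point x, -y, -z); pixel columns grow to the right and rows downward; lengths in m; the calibration is good to about 2 mm. A picture is of the moment at which its call begins. calibration takes no time and is no camera call.
- finish_job(): hands the job in; it is judged then, once.
The state is a dict: "time": time; "q": joint angles; "joint_vel": joint speeds; "joint_torque": joint torques, N m; "tool_pos": TCP position; "tcp_rot": TCP orientation; "wrist_force": force on the tool from outside, world axes, zero at the start; "torque": the same for the moment, N m; "width": opening from 0.0 (shut) to 1.0 (fully open); "grip_force": force on a finger pad.
Only numpy, scipy, OpenCV 4.12 (cv2) and the standard library are available. Lean on these libraries where they do the work, as an engineer would, in place of code of your own. Each camera call takes 0.05 s, during which the arm holds its last target. There are 200 camera calls.

## Working session

There is one attempt and no reset: what is moved stays moved. The work goes in short steps, Python scripts to look and compute and a tool call to move; the robot and the scene stay as the last step left them, time stands still between calls to the robot, and variables do not carry over. Pictures are saved under pics/ and viewed, at most 10 in all, crops included, and the job is handed in when it is done.

Besides the shell and the picture viewer there is one more tool, called as name([rows], argument=value, ...), one row to a line, values as JSON. step_arm: Moves the arm, as the interface text tells. Its arguments: {"type":"object","properties":{"commands":{"type":"array","items":{"type":"object","properties":{"fingers":{"type":"number"},"dx":{"type":"number"},"dy":{"type":"number"},"dz":{"type":"number"},"roll":{"type":"number"}}}},"squeeze":{"type":"number"}},"required":["commands"]}

```bash
mkdir -p pics; cat > h.py <<'E'
import numpy as np,cv2
from workcell import *
def grab(n):
    p,d=read_camera(n); np.savez(f'{n}.npz',p=p,d=d); return p,d
def world(n,uv,d=None):
    if d is None: d=np.load(f'{n}.npz')['d']
    c=calibration(n);K=np.array(c['intrinsics']);k=c['k1'];T=np.linalg.inv(np.array(c['world_to_cam']))
    out=[]
    for u,v in uv:
        z=d[int(v),int(u)];x=(u-K[0,2])/K[0,0];y=(v-K[1,2])/K[1,1]
        rd=np.hypot(x,y);r=rd
        for _ in range(20): r=rd/(1+k*r*r)
        s=r/rd if rd>0 else 1
        out.append((T@[x*s*z,-y*s*z,-z,1])[:3])
    return np.array(out)
E
python3 - <<'E'
from h import *
for n in('top','side'):
    p,d=grab(n); cv2.imwrite(f'pics/{n}1.png',cv2.resize(p,(784,588)))
print(read_state())
E
```

```text
{'time': 0.1, 'q': array([-1.34187123e+00,  2.64711644e-01,  1.60526425e+00, -2.12127809e-06,
        1.27370138e+00, -3.68663806e-02]), 'joint_vel': array([ 0.0001853 , -0.00148939, -0.0037973 , -0.00045233,  0.00088294,
       -0.00173706]), 'joint_torque': array([ 1.41072407e-03, -5.16706002e+01, -3.68590629e+01, -2.10631094e-05,
        6.27318703e-03, -2.95318739e-05]), 'tool_pos': array([ 0.17717069, -0.65063523,  0.23004925]), 'tcp_rot': array([-3.11183452e+00, -4.16002468e-01,  3.16927527e-04]), 'wrist_force': array([-0.89964076, -0.32944372,  0.70355121]), 'torque': array([ 0.00311183, -0.03626865,  0.0099732 ]), 'grip_force': 0.0, 'width': 1.002182488519502}
```

View pics/top1.png

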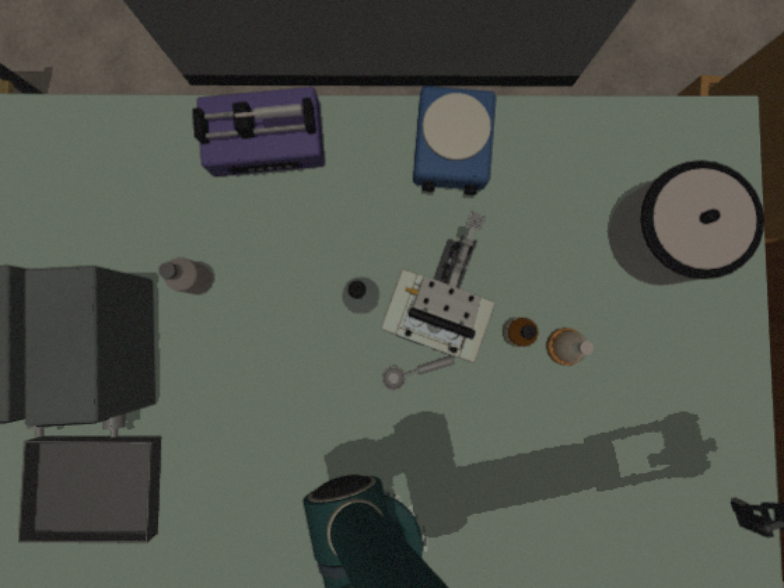

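View pics/side1.png

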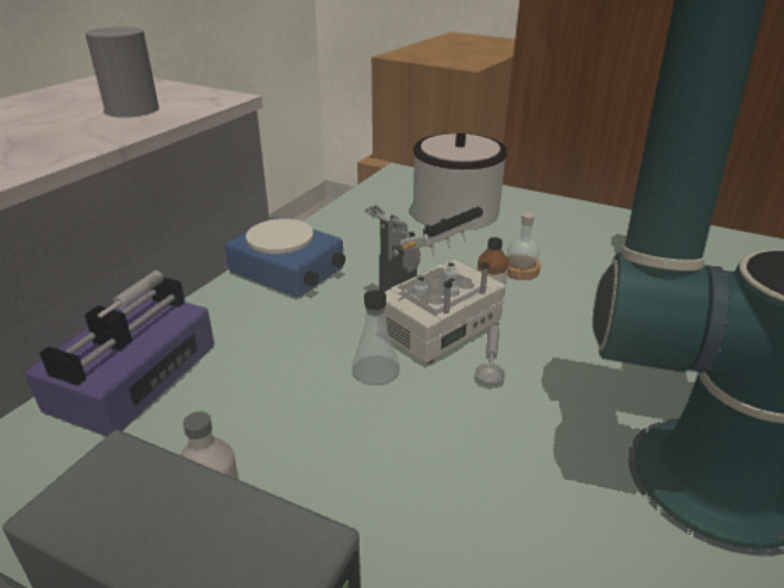

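The top view shows the handle bar from about (410,315) to (473,333) and the ribbed tab at about (476,219). Next I'll enlarge that area and measure it.

```bash
python3 - <<'E'
from h import *
a=np.load('top.npz');p=a['p'];d=a['d']
cv2.imwrite('pics/topc.png',cv2.resize(p[140:270,265:395],(650*12//13,600),interpolation=cv2.INTER_CUBIC))
pts=[(340,157),(339,155),(341,159),(300,226),(315,230),(330,235),(293,224),(338,238),(290,193),(353,216),(274,233),(335,257)]
for q,w in zip(pts,world('top',pts)):print(q,w.round(4))
E
```

```text
(340, 157) [ 0.6535 -0.1962  0.175 ]
(339, 155) [ 0.6582 -0.1931  0.178 ]
(341, 159) [ 0.648  -0.1986  0.1762]
(300, 226) [ 0.471  -0.0887  0.2353]
(315, 230) [ 0.4616 -0.1251  0.2345]
(330, 235) [ 0.4498 -0.161   0.2359]
(293, 224) [ 0.4757 -0.0718  0.2349]
(338, 238) [ 0.4427 -0.1804  0.2352]
(290, 193) [ 0.5688 -0.0692  0.0868]
(353, 216) [ 0.5051 -0.2467  0.0842]
(274, 233) [ 0.4558 -0.0249  0.0868]
(335, 257) [ 0.4403 -0.033   1.1686]
```

View pics/topc.png

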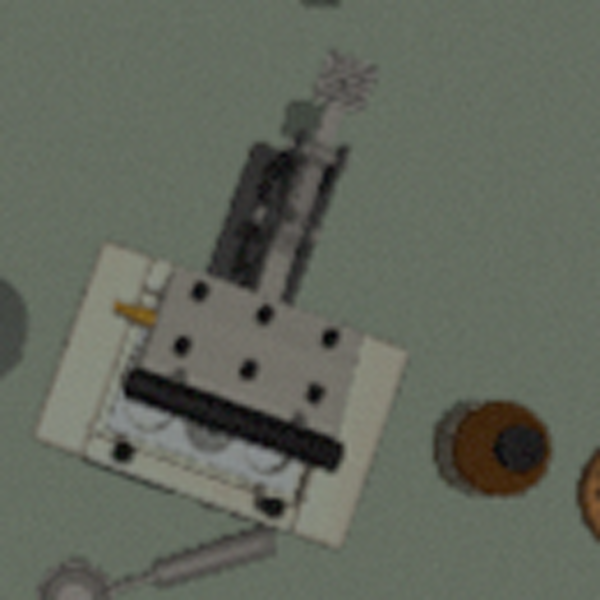

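step_arm([
  {"fingers":1,"dz":-0.05},
  {"fingers":1,"dx":0.05,"dy":-0.027,"dz":-0.06,"roll":5},
  {"fingers":1,"dx":0.1,"dy":-0.054,"dz":-0.06,"roll":10},
  {"fingers":1,"dx":0.15,"dy":-0.081,"dz":-0.06,"roll":15},
  {"fingers":1,"dx":0.2,"dy":-0.108,"dz":-0.06,"roll":20},
  {"fingers":1,"dx":0.25,"dy":-0.135,"dz":-0.06,"roll":25},
  {"fingers":1,"dx":0.3,"dy":-0.163,"dz":-0.06,"roll":30},
  {"fingers":1,"dx":0.35,"dy":-0.19,"dz":-0.06,"roll":34},
], squeeze=30)

```text
invalid input
```

step_arm([
  {"fingers":1,"dx":0,"dy":0,"dz":-0.05,"roll":0},
  {"fingers":1,"dx":0.05,"dy":-0.027,"dz":-0.06,"roll":5},
  {"fingers":1,"dx":0.1,"dy":-0.054,"dz":-0.06,"roll":10},
  {"fingers":1,"dx":0.15,"dy":-0.081,"dz":-0.06,"roll":15},
  {"fingers":1,"dx":0.2,"dy":-0.108,"dz":-0.06,"roll":20},
  {"fingers":1,"dx":0.25,"dy":-0.135,"dz":-0.06,"roll":25},
  {"fingers":1,"dx":0.3,"dy":-0.163,"dz":-0.06,"roll":30},
  {"fingers":1,"dx":0.35,"dy":-0.19,"dz":-0.06,"roll":34},
], squeeze=30)

```text
time: 1.1
tool_pos: [0.466, -0.3744, 0.2908]
tcp_rot: [-3.099, 0.516, 0.001]
wrist_force: [-0.0, 0.2, 0.5]
width: -0.001
grip_force: 0.0
```

step_arm([
  {"fingers":1,"dx":0.022,"dy":-0.042,"dz":0,"roll":0},
  {"fingers":1,"dx":0.045,"dy":-0.085,"dz":0,"roll":0},
  {"fingers":1,"dx":0.07,"dy":-0.13,"dz":0,"roll":0},
  {"fingers":1,"dx":0.09,"dy":-0.175,"dz":0,"roll":0},
  {"fingers":1,"dx":0.11,"dy":-0.21,"dz":0.02,"roll":0},
  {"fingers":1,"dx":0.119,"dy":-0.229,"dz":0.05,"roll":0},
  {"fingers":1,"dx":0.119,"dy":-0.229,"dz":0.075,"roll":0},
  {"fingers":1,"dx":0.119,"dy":-0.229,"dz":0.085,"roll":0},
])

```text
time: 2.1
tool_pos: [0.6501, -0.1966, 0.2032]
tcp_rot: [-3.099, 0.511, 0.007]
wrist_force: [0.4, 0.0, 0.2]
width: 0.002
grip_force: 0.0
```

```bash
python3 - <<'E'
from h import *
print(read_state()['tool_pos'])
p,d=grab('side'); cv2.imwrite('pics/s2.png',cv2.resize(p[110:260,230:380],(600,600),interpolation=cv2.INTER_CUBIC))
E
```

```text
[ 0.65014608 -0.19658345  0.20320203]
```

View pics/s2.png

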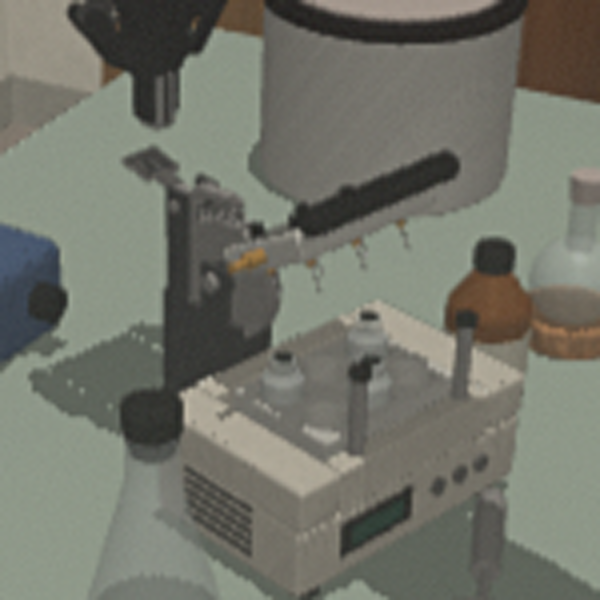

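The side crop shows the closed fingertips at (157,122), directly above the tab at (150,163). I'll shift slightly to the rear and press slowly.

step_arm([
  {"fingers":1,"dx":0.004,"dy":0,"dz":0.01,"roll":0},
  {"fingers":1,"dx":0.005,"dy":0,"dz":0.018,"roll":0},
  {"fingers":1,"dx":0.005,"dy":0,"dz":0.022,"roll":0},
  {"fingers":1,"dx":0.005,"dy":0,"dz":0.026,"roll":0},
  {"fingers":1,"dx":0.005,"dy":0,"dz":0.029,"roll":0},
  {"fingers":1,"dx":0.005,"dy":0,"dz":0.031,"roll":0},
])

```text
time: 2.9
tool_pos: [0.6572, -0.1996, 0.1766]
tcp_rot: [3.099, -0.512, 0.005]
wrist_force: [1.4, -1.6, 4.1]
width: -0.0
grip_force: 1.8
```

step_arm([
  {"fingers":1,"dx":0,"dy":0,"dz":0.003,"roll":0},
  {"fingers":1,"dx":0,"dy":0,"dz":0.005,"roll":0},
  {"fingers":1,"dx":0,"dy":0,"dz":0.007,"roll":0},
  {"fingers":1,"dx":0,"dy":0,"dz":0.007,"roll":0},
])

```text
time: 3.4
tool_pos: [0.6551, -0.1986, 0.1668]
tcp_rot: [-3.099, 0.512, 0.005]
wrist_force: [0.2, -0.1, -0.6]
width: 0.001
grip_force: 0.0
```

step_arm([
  {"fingers":1,"dx":0,"dy":0,"dz":0.003,"roll":0},
  {"fingers":1,"dx":0,"dy":0,"dz":0.004,"roll":0},
  {"fingers":1,"dx":0,"dy":0,"dz":0.004,"roll":0},
  {"fingers":1,"dx":0,"dy":0,"dz":-0.02,"roll":0},
  {"fingers":1,"dx":0,"dy":0,"dz":-0.06,"roll":0},
  {"fingers":1,"dx":0,"dy":0,"dz":-0.11,"roll":0},
  {"fingers":1,"dx":-0.03,"dy":0,"dz":-0.13,"roll":0},
  {"fingers":1,"dx":-0.06,"dy":0,"dz":-0.13,"roll":0},
])

```text
time: 4.4
tool_pos: [0.6004, -0.1802, 0.3019]
tcp_rot: [3.099, -0.512, 0.009]
wrist_force: [-0.3, -0.1, -0.5]
width: -0.0
grip_force: 0.0
```

```bash
python3 - <<'E'
from h import *
print(read_state()['tool_pos'])
p,d=grab('side'); cv2.imwrite('pics/s3.png',cv2.resize(p[110:260,230:380],(600,600),interpolation=cv2.INTER_CUBIC))
E
```

```text
[ 0.60038356 -0.18016157  0.30190967]
```

View pics/s3.png

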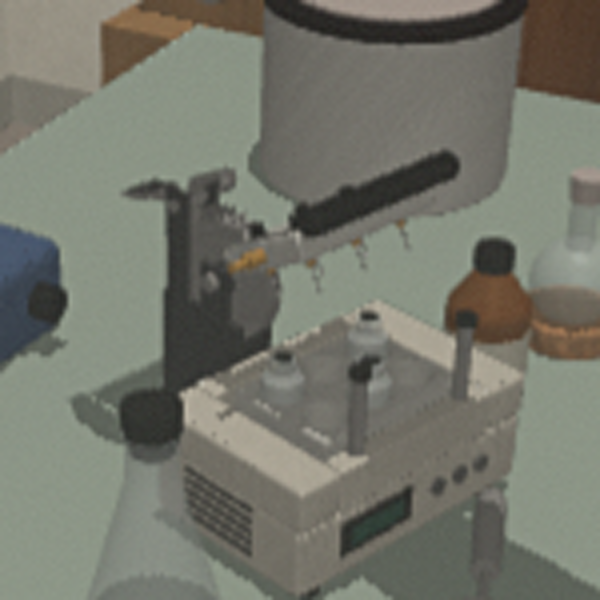

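The tab now sits lower at (150,190), the pawl nose is raised clear of the teeth, and the arm is still up. Next I'll move over the handle bar.

step_arm([
  {"fingers":1,"dx":-0.04,"dy":-0.001,"dz":0,"roll":0},
  {"fingers":1,"dx":-0.08,"dy":-0.003,"dz":0,"roll":0},
  {"fingers":1,"dx":-0.12,"dy":-0.005,"dz":0,"roll":0},
  {"fingers":1,"dx":-0.148,"dy":-0.005,"dz":0.01,"roll":0},
  {"fingers":1,"dx":-0.151,"dy":-0.005,"dz":0.03,"roll":0},
  {"fingers":1,"dx":-0.151,"dy":-0.005,"dz":0.045,"roll":0},
  {"fingers":1,"dx":-0.151,"dy":-0.005,"dz":0.05,"roll":0},
  {"fingers":1,"dx":-0.151,"dy":-0.005,"dz":0.05,"roll":0},
])

```text
time: 5.45
tool_pos: [0.4583, -0.1266, 0.2474]
tcp_rot: [-3.099, 0.512, 0.003]
wrist_force: [0.7, -0.3, 1.3]
width: 0.0
grip_force: 0.0
```

```bash
python3 - <<'E'
from h import *
print(read_state()['tool_pos'])
p,d=grab('side'); cv2.imwrite('pics/s4.png',cv2.resize(p[110:260,230:380],(600,600),interpolation=cv2.INTER_CUBIC))
E
```

```text
[ 0.45832913 -0.1265994   0.24743103]
```

View pics/s4.png

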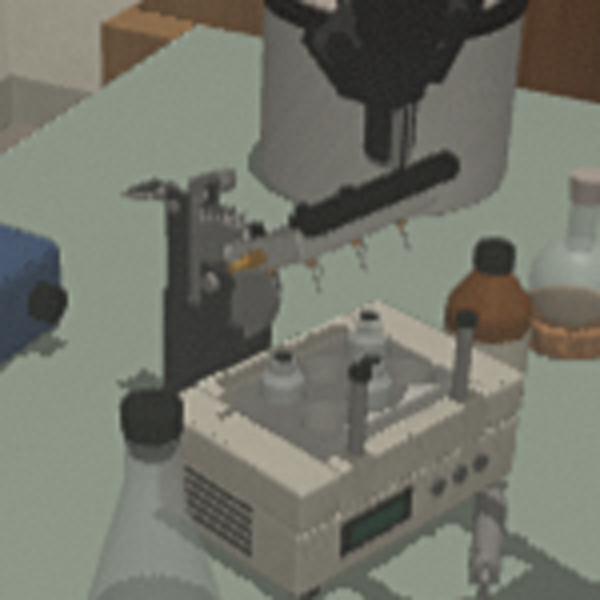

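The fingertips at (385,160) are just above the middle of the bar. I'll push along the arc, starting with the upper half.

step_arm([
  {"fingers":1,"dx":0,"dy":0,"dz":0.008,"roll":0},
  {"fingers":1,"dx":0,"dy":0,"dz":0.013,"roll":0},
  {"fingers":1,"dx":-0.004,"dy":0,"dz":0.019,"roll":0},
  {"fingers":1,"dx":-0.008,"dy":0,"dz":0.025,"roll":0},
  {"fingers":1,"dx":-0.012,"dy":0,"dz":0.031,"roll":0},
  {"fingers":1,"dx":-0.016,"dy":0,"dz":0.037,"roll":0},
  {"fingers":1,"dx":-0.019,"dy":0,"dz":0.043,"roll":0},
  {"fingers":1,"dx":-0.022,"dy":0,"dz":0.049,"roll":0},
])

```text
time: 6.5
tool_pos: [0.4362, -0.1188, 0.1999]
tcp_rot: [-3.099, 0.512, 0.003]
wrist_force: [-4.3, 3.1, 7.0]
width: -0.001
grip_force: 3.5
```

step_arm([
  {"fingers":1,"dx":-0.003,"dy":0,"dz":0.006,"roll":0},
  {"fingers":1,"dx":-0.005,"dy":0,"dz":0.012,"roll":0},
  {"fingers":1,"dx":-0.007,"dy":0,"dz":0.018,"roll":0},
  {"fingers":1,"dx":-0.009,"dy":0,"dz":0.024,"roll":0},
  {"fingers":1,"dx":-0.01,"dy":0,"dz":0.028,"roll":0},
  {"fingers":1,"dx":-0.011,"dy":0,"dz":0.031,"roll":0},
])

```text
time: 7.25
tool_pos: [0.4265, -0.1157, 0.1683]
tcp_rot: [-3.099, 0.512, 0.001]
wrist_force: [-2.8, 2.8, 4.9]
width: -0.005
grip_force: 2.2
```

step_arm([
  {"fingers":1,"dx":-0.001,"dy":0,"dz":0.002,"roll":0},
  {"fingers":1,"dx":-0.001,"dy":0,"dz":0.004,"roll":0},
  {"fingers":1,"dx":-0.001,"dy":0,"dz":0.005,"roll":0},
  {"fingers":1,"dx":-0.001,"dy":0,"dz":0.005,"roll":0},
])

```text
time: 7.75
tool_pos: [0.4258, -0.1154, 0.1638]
tcp_rot: [-3.099, 0.512, 0.001]
wrist_force: [-5.8, 2.7, 7.4]
width: 0.001
grip_force: 3.9
```

step_arm([
  {"fingers":1,"dx":0,"dy":0,"dz":0.001,"roll":0},
  {"fingers":1,"dx":0,"dy":0,"dz":0.002,"roll":0},
  {"fingers":1,"dx":0,"dy":0,"dz":0.002,"roll":0},
])

```text
time: 8.12
tool_pos: [0.4258, -0.1155, 0.1636]
tcp_rot: [-3.099, 0.512, 0.001]
wrist_force: [-9.4, 3.9, 18.4]
width: -0.003
grip_force: 9.3
```

The bar is firmly on its rests: z is 0.164 as expected and the force has risen to 18 N. I'll hold briefly and retreat.

step_arm([
  {"fingers":1,"dx":0,"dy":0,"dz":0,"roll":0},
  {"fingers":1,"dx":0,"dy":0,"dz":0,"roll":0},
  {"fingers":1,"dx":0,"dy":0,"dz":-0.005,"roll":0},
  {"fingers":1,"dx":0,"dy":0,"dz":-0.03,"roll":0},
  {"fingers":1,"dx":0,"dy":0,"dz":-0.08,"roll":0},
  {"fingers":1,"dx":0,"dy":0,"dz":-0.13,"roll":0},
  {"fingers":1,"dx":0,"dy":0,"dz":-0.16,"roll":0},
  {"fingers":1,"dx":0,"dy":0,"dz":-0.16,"roll":0},
])

```text
time: 9.12
tool_pos: [0.4279, -0.1165, 0.3242]
tcp_rot: [3.098, -0.512, 0.011]
wrist_force: [-0.0, 0.3, -0.3]
width: 0.001
grip_force: 0.0
```

```bash
python3 - <<'E'
from h import *
print(read_state()['tool_pos'])
p,d=grab('side'); cv2.imwrite('pics/s5.png',cv2.resize(p[110:260,230:380],(600,600),interpolation=cv2.INTER_CUBIC))
E
```

```text
[ 0.42794693 -0.11646244  0.32417455]
```

View pics/s5.png

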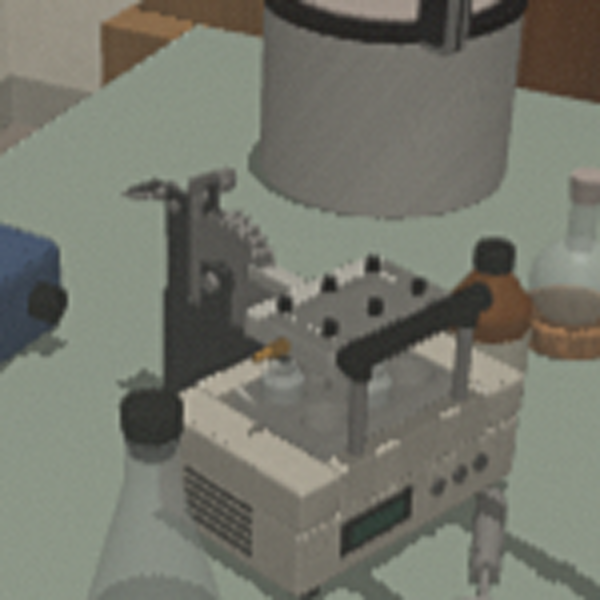

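The arm lies level on its rests, with the bar from (355,360) to (480,295). The pawl is still free (tab at (150,190)), and the vials and other things are undisturbed.

```bash
python3 -c "
from workcell import *
print(finish_job())"
```

```text
the job is handed in; nothing more can be done
None
```

The job is handed in: the pawl snapped free, the needle arm was pushed down onto its rests, and the hand was withdrawn; the last picture shows the vials and bystanders in view undisturbed, but the hand-in returned no verdict.

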